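# Put the rotary cutter and its template away in the craft studio

## Task

Class is over, so put the cutting set away: hang the rotary cutter by its eye on the empty hook of the wire panel without knocking the tools that hang beside it, and stand the white template that leans on the carton upright on its short edge in an empty slot of the wooden rack, right down and about in the middle. Leave the other tools, templates and everything else where they are.

Things in the scene. Friction and masses are not known exactly. Their poses are not given: they have to be found in the camera images.
- hook_free: The empty dark steel hook on the wire panel, an occupied hook 78 mm to either side. Origin on the peg's axis at the panel, 215 mm above the bench. The peg, 6 mm thick, runs level along its own -x (out of the panel) for 36 mm, then its tip slopes up 7 mm over the last 9 mm. z up, y along the panel.
- panel: White wire-grid tool panel, fixed, 400 mm wide (y), 365 mm high; origin under its middle; it faces its own -x. It goes on 150 mm above the pegs, and a tool hangs only some 20 mm in front of it, so a gripper held upright cannot get in there; leaning back from the panel by 25 to 45 degrees it can.
- cutter_eye (a point): Centre of the hanging eye of the rotary cutter (flat yellow and black, 166 mm long). z runs along the cutter towards this end, x square to its flat faces, y across. The opening is 18 mm wide (y) and reaches in z from -14 to a roof-shaped top at +10 mm; outline 34 mm wide, ending at +19 mm; bar 8 mm thick. On a 6 mm peg this point hangs 6 mm below the peg's axis.
- cutter_grip (a point): Place to grip the cutter, on its handle 34 mm from the eye's centre towards the blade, same axes. The handle is 34 mm wide (y), 16 mm thick (x), straight from 14 to 80 mm below the eye's centre. It starts leaning 35 degrees from upright in the blue rest, eye end up and to the rest's +x, free to be lifted out along its length.
- rest: Blue plastic sloped bench rest, fixed. Origin under its base, 125 x 85 mm; it faces its own -x. A ledge with 30 mm cheeks holds the blade guard; a 24 mm wide spine supports the back (+x side) of the handle up to 55 mm below the eye's centre.
- template_mid (a point): White flat cutting template with blue grid lines, 120 mm wide (y), 160 mm long (z), 8 mm thick (x), about 0.12 kg. This point is its centre. It starts standing on its short edge on the bench, leaning 27 degrees from upright, its back (-x face) on the top edge of a brown carton beside it, upper half clear, to be taken by its upper edge. z runs to that edge, x is square to its face.
- carton: Brown cardboard carton, fixed, 100 (x) x 170 (y) x 75 mm high; origin at the centre of its underside. The template leans on its +x top edge.
- slots: Pale wooden template rack, fixed, 168 (x) x 90 mm (y); origin at the centre of its underside. Four slots run along y, 12 mm wide, 32 mm apart along x, at x = -48, -16, +16 and +48 mm; their floor is 10 mm above the bench, the rounded ribs between them rise to 42 mm. Two slots hold other templates, two are empty.
- arch_mid (a point): Orange arch-shaped template in a slot of the rack, 90 mm wide, 95 mm tall, 8 mm thick. Point 45 mm above its foot.
- oblong_mid (a point): Green oblong template in a slot of the rack, 110 mm wide, 85 mm tall, 8 mm thick. Point at its centre.
- brayer_mid (a point): Ink roller with wooden handle hanging on a neighbouring hook, 150 mm long, handle 34 mm wide at the top, 66 mm wide at the rubber roller low down. Point at its middle, 65 mm below its eye.
- spreader_mid (a point): Spreader with red handle hanging on a hook, 166 mm long, 34 mm wide at the top, 58 mm wide at its steel blade low down. Point at its middle, 65 mm below its eye.
- hammer_mid (a point): Small hammer with wooden handle hanging head down on a hook, 153 mm long, 34 mm wide at the top, 71 mm wide at its head low down. Point at its middle, 65 mm below its eye.
- cutter: The rotary cutter as a whole, about 0.11 kg: same origin and axes as the eye's point. The foot of its round blade guard (50 mm across) is 147 mm below that point.
- template: The white template as a whole: origin at the centre of its lower edge, same axes as its centre point.
- glue_gun: Blue glue gun on its stand at the far side of the bench, a bystander, about 250 mm long and 130 mm high; origin under its stand.
- scissors: Scissors with black and red handles lying on the bench, a bystander, 185 mm long, 15 mm high; origin at the pivot.
- pot: Blue pot of brushes, a bystander, 84 mm wide, 100 mm high (170 with the brushes); origin at the centre of its underside.

How it is judged:
By the outcome, as a careful person would: the job done as asked, in the order asked, and still so for the second after the job is handed in, with the robot touching nothing.
It also fails if it takes over 58 s, if anything falls off the work surface, if the arm or the gripper's body presses on something with over 40 N, if the wrist force passes 120 N, or if a joint passes its speed limit or range.

## Robot

A 6-joint arm with a two-finger parallel gripper is mounted at the origin on the work surface. World frame = base frame: x ahead of the robot, y to its left, z up, the work surface at z = 0. Lengths are in m, angles in degrees, forces in N, time in s.
With the tool pointing down it reaches from about 0.35 to 0.975 m from the base axis. Payload 17.4 kg.
Tool frame: the origin (TCP) lies between the finger pads; the fingertips stand 25 mm ahead of it and the grasp point (between the pads) lies 6 mm ahead of it; z points along the fingers, y is the line along which they close (so a half turn about z gives the same grasp; the last joint's range is limited). The gripper opens to 85 mm and grips with 20 to 120 N. Pads are 22 mm wide; open, the fingers measure 114 mm over their backs; the gripper's body (76 mm by 85 mm) begins 54 mm behind the grasp point. The pads swing forward as they close: fully open they stand 13 mm farther back than shut.
Start: joints at [61.433, 6.646, 82.598, -0, 90.757, -2.166], TCP at [0.3, 0.605, 0.256] pointing down, gripper open.
Joint ranges: [-162.19, 162.19], [-47.58, 125.68], [4.15, 143.07], [-65.23, 245.23], [0.69, 171.88], [-170.13, 170.13]. Speed limits (degrees/s): [108.29, 108.29, 127.2, 180, 180, 180].

## Interface

Orientations are given as [roll, pitch, yaw] about the fixed x, y, z axes, in that order (R = Rz(yaw) Ry(pitch) Rx(roll)).
In Python, from cell import r gives the robot as it stands.
- The arm moves only by the shell command python3 -m crank 'ROWS' [FORCE]. ROWS is a JSON object of lists of equal length, an entry for each row: "xyz": the shift along the tool's x, y, z in m, a list of three; "rot": the turn, a rotation vector about the tool's x, y, z in rad, a list of three; "jaw": the closure in counts, from 0 (fully open) to 255 (shut). In form: {"xyz": [[x, y, z], ...], "rot": [[ax, ay, az], ...], "jaw": [jaw, ...]}. A call has 1 to 5 rows; each row is the pose to reach, as a shift and turn from the pose commanded when the call began, along the tool's axes at that moment; what a row does not reach only later rows make up. A row lasts 1/8 s, in which the tool goes at most 62.5 mm and 10.7 degrees, less where a joint would pass 70% of its speed; a pose out of reach is approached as far as the arm can. A call with a gripper value outside its range is refused whole. The fingers move at their own pace and stop on an object; FORCE is the grip in N (left out, the last holds). Time passes only in rows, so rows that repeat a pose let the fingers close. It gives the time, the measured TCP pose, the force, the opening and the grip force at its end, in the units of the state.
- r.get_obs(): the state, without advancing time (a new reading comes with each control period).
- r.read_camera(name): name is "side" or "top" or "wrist"; returns a dict with "image" (384x512x3 uint8, red, green, blue), "z_map" (384x512 float32, m along the optical axis (not along the pixel's ray), 0 where there is no reading), "camera_matrix" (3x3 intrinsics, pixels), "pose" (4x4, takes a point from camera to world coordinates); the wrist camera has in their place "hand_eye" (4x4, takes a point from camera to tool coordinates, whose origin is the TCP and whose axes are the flange's). Camera axes: x right, y down, z forward; pixel columns grow to the right and rows downward; lengths in m; the calibration is good to about 2 mm. A picture is of the moment at which its call begins: read the wrist's pose just before it.
- r.finish_job(): hands the job in; it is judged then, once.
The state is a dict: "t": time; "q": joint angles; "dq": joint speeds; "joint_torque": joint torques, N m; "tool_pos": TCP position; "ee_rot": TCP orientation; "contact_force": force on the tool from outside, world axes, zero at the start; "torque": the same for the moment, N m; "grip_width": opening from 0.0 (shut) to 1.0 (fully open); "grip_force": force on a finger pad.
Only numpy, scipy, OpenCV 4.12 (cv2) and the standard library are available. Lean on these libraries where they do the work, as an engineer would, in place of code of your own. Each camera call takes 0.05 s, during which the arm holds its last target. There are 200 camera calls.

## Working session

There is one attempt and no reset: what is moved stays moved. The work goes in short steps, Python scripts to look and compute and a shell command to move; the robot and the scene stay as the last step left them, time stands still between calls to the robot, and variables do not carry over. Pictures are saved under pics/ and viewed, at most 12 in all, crops included, and the job is handed in when it is done.

```bash
mkdir -p pics; ls; python3 - <<'E'
from cell import r
import cv2,numpy as np
o=r.get_obs();print(o['t'],o['tool_pos'],o['ee_rot'],o['grip_width'])
for n in ['side','top','wrist']:
    c=r.read_camera(n);cv2.imwrite(f'pics/{n}0.png',c['image'][:,:,::-1]);np.savez(f'{n}0.npz',**c)
    print(n,c['camera_matrix'].round(1).tolist(),c.get('pose',c.get('hand_eye')).round(3).tolist(),(c['z_map']>0).mean())
E
```

```text
pics
0.0 [0.30008847 0.60444192 0.25555336] [-1.79933877e+02 -1.51554255e-03  1.53597902e+02] 0.9968795490868672
side [[448.8, 0.0, 256.3], [0.0, 448.8, 189.6], [0.0, 0.0, 1.0]] [[0.925, -0.285, 0.253, 0.304], [-0.381, -0.669, 0.638, -0.737], [-0.013, -0.686, -0.727, 0.956], [0.0, 0.0, 0.0, 1.0]] 0.9957936604817709
top [[439.9, 0.0, 256.1], [0.0, 439.9, 195.0], [0.0, 0.0, 1.0]] [[0.011, -0.987, 0.159, 0.431], [-1.0, -0.011, 0.001, -0.041], [0.0, -0.159, -0.987, 1.18], [0.0, 0.0, 0.0, 1.0]] 0.9958546956380209
wrist [[306.6, 0.0, 261.9], [0.0, 306.6, 188.8], [0.0, 0.0, 1.0]] [[0.0, -0.963, -0.268, 0.068], [1.0, 0.0, 0.001, -0.0], [-0.001, -0.268, 0.963, -0.119], [0.0, 0.0, 0.0, 1.0]] 0.9959360758463541
```

View pics/side0.png

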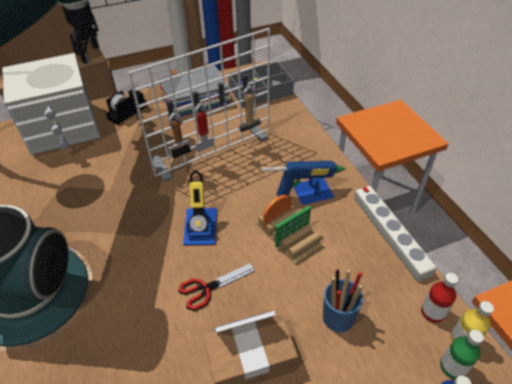

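View pics/top0.png

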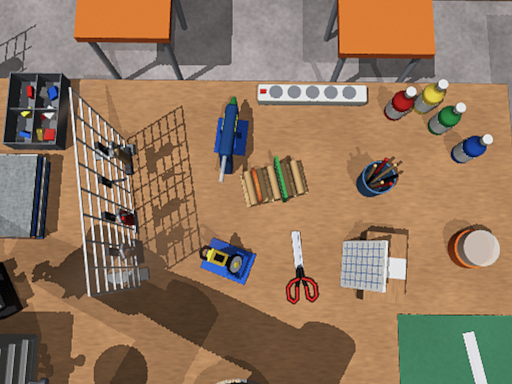

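Side: panel at (205,105) with its tools, cutter in the rest at (199,215), rack at (290,220), carton and template at (250,340). Top: panel at (105,195), rest at (228,260), rack at (275,182), template at (365,265). Next, a closer look at two crops.

```bash
cat > h.py <<'E'
import numpy as np,cv2
from scipy.spatial.transform import Rotation as R
def load(n): return dict(np.load(n+'.npz'))
def pts(c,T=None):
    T=c['pose'] if T is None else T
    K=c['camera_matrix'];z=c['z_map'];v,u=np.mgrid[:z.shape[0],:z.shape[1]]
    p=np.stack([(u-K[0,2])/K[0,0]*z,(v-K[1,2])/K[1,1]*z,z,np.ones_like(z)],-1)
    return (p@T.T)[...,:3]
def toolT(o):
    T=np.eye(4);T[:3,:3]=R.from_euler('xyz',o['ee_rot'],degrees=True).as_matrix();T[:3,3]=o['tool_pos'];return T
E
python3 - <<'E'
from h import *
s=load('side0');t=load('top0')
a=s['image'][25:185,120:280,::-1];b=s['image'][165:265,175:335,::-1]
im=np.vstack([cv2.resize(a,None,fx=3.6,fy=3.6,interpolation=2)[:, :]])
cv2.imwrite('pics/c1.png',im)
a=t['image'][85:310,65:415,::-1];cv2.imwrite('pics/c2.png',cv2.resize(a,None,fx=2.2,fy=2.2,interpolation=2))
for n,c in (('side',s),('top',t)):
    P=pts(c);h=cv2.cvtColor(c['image'],cv2.COLOR_RGB2HSV);H,S,V=h[...,0].astype(int),h[...,1],h[...,2]
    ok=(P[...,0]>.2)&(P[...,0]<1)&(abs(P[...,1])<.6)&(P[...,2]>-.01)&(c['z_map']>0)
    for name,m in dict(yellow=(H>20)&(H<34)&(S>150)&(V>100)&(P[...,2]>.03),green=(H>50)&(H<75)&(S>130)&(P[...,2]>.03),orange=(H>6)&(H<17)&(S>170)&(V>120)&(P[...,2]>.045),blue=(H>105)&(H<120)&(S>170),red=((H<5)|(H>174))&(S>150)&(P[...,2]>.03),white=(S<45)&(V>120)&(P[...,2]>.05)).items():
        m=(m&ok).astype(np.uint8);k,l,st,ce=cv2.connectedComponentsWithStats(m)
        for i in range(1,k):
            if st[i,4]>25:
                q=P[l==i];print(n,name,st[i].tolist(),'mean',q.mean(0).round(3),'lo',np.percentile(q,3,0).round(3),'hi',np.percentile(q,97,0).round(3))
E
```

```text
side yellow [312, 170, 16, 5, 59] mean [0.787 0.013 0.095] lo [0.767 0.01  0.086] hi [0.807 0.016 0.106]
side yellow [190, 181, 14, 27, 250] mean [0.45  0.05  0.112] lo [0.433 0.031 0.084] hi [0.467 0.07  0.136]
side yellow [462, 310, 28, 24, 449] mean [ 0.868 -0.503  0.105] lo [ 0.854 -0.523  0.084] hi [ 0.888 -0.481  0.125]
side green [276, 207, 34, 37, 219] mean [ 0.639 -0.108  0.084] lo [ 0.601 -0.119  0.041] hi [ 0.698 -0.094  0.099]
side green [451, 337, 28, 28, 538] mean [ 0.807 -0.545  0.103] lo [ 0.794 -0.564  0.081] hi [ 0.825 -0.522  0.123]
side orange [264, 196, 23, 22, 86] mean [ 0.622 -0.046  0.095] lo [ 0.595 -0.053  0.072] hi [ 0.661 -0.036  0.107]
side blue [280, 163, 29, 27, 143] mean [0.717 0.024 0.101] lo [0.686 0.017 0.056] hi [0.751 0.037 0.128]
side blue [295, 177, 38, 27, 631] mean [0.78  0.025 0.013] lo [ 0.738 -0.007  0.005] hi [0.825 0.064 0.061]
side blue [184, 209, 32, 35, 643] mean [0.441 0.012 0.015] lo [ 0.395 -0.031  0.007] hi [0.489 0.082 0.045]
side red [197, 112, 10, 23, 174] mean [0.534 0.255 0.167] lo [0.523 0.25  0.132] hi [0.546 0.263 0.197]
si
[... 9602 characters left out ...]
268, 4, 22, 43] mean [0.4   0.264 0.218] lo [0.38  0.259 0.214] hi [0.423 0.268 0.223]
top white [120, 268, 3, 21, 38] mean [0.4   0.263 0.168] lo [0.38  0.259 0.165] hi [0.421 0.267 0.173]
top white [126, 268, 4, 19, 34] mean [0.403 0.264 0.118] lo [0.381 0.259 0.114] hi [0.423 0.268 0.122]
top white [132, 268, 3, 18, 26] mean [0.402 0.264 0.067] lo [0.383 0.26  0.064] hi [0.421 0.268 0.07 ]
top white [21, 340, 4, 23, 34] mean [0.226 0.51  0.093] lo [0.204 0.508 0.087] hi [0.249 0.512 0.097]
top white [24, 340, 4, 22, 48] mean [0.224 0.511 0.075] lo [0.201 0.509 0.068] hi [0.248 0.513 0.081]
top white [7, 344, 8, 25, 93] mean [0.226 0.51  0.141] lo [0.202 0.508 0.127] hi [0.249 0.512 0.154]
```

View pics/c1.png

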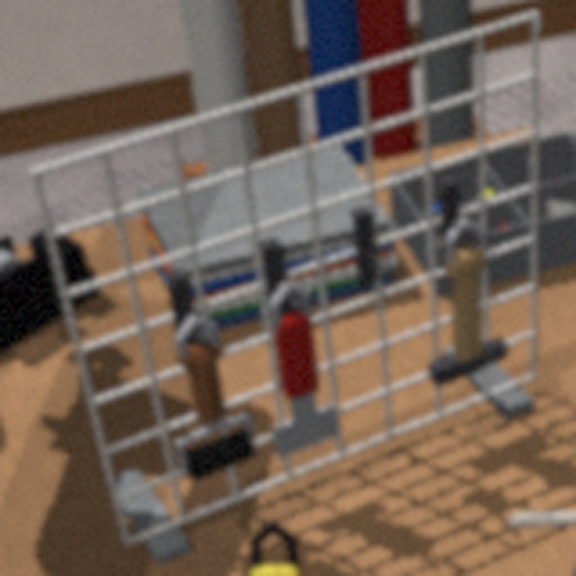

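View pics/c2.png

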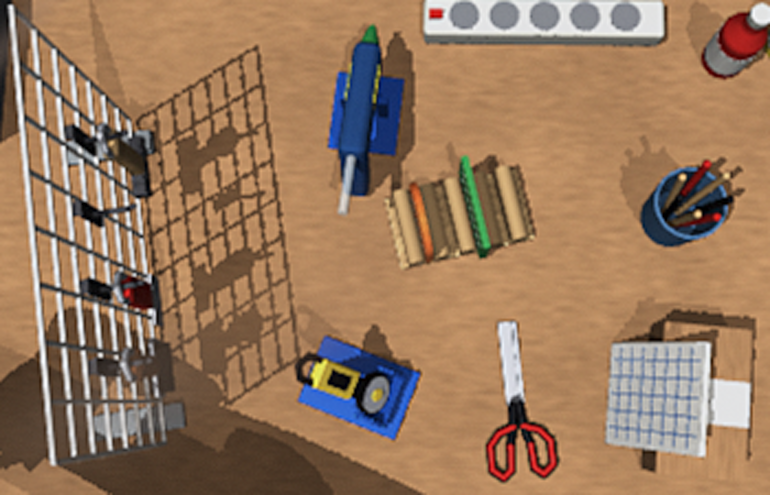

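c1: three occupied hooks, from left brayer, spreader and hammer. The empty peg is at (365,245), between the spreader and the hammer. c2: rack slots left to right are orange, empty, green, empty. The cutter's eye is at (303,370), and the template leans toward -y on the carton. Next I measure poses.

```bash
python3 - <<'E'
from h import *
s=load('side0');t=load('top0')
def hsv(c): h=cv2.cvtColor(c['image'],cv2.COLOR_RGB2HSV).astype(int);return h[...,0],h[...,1],h[...,2]
def rect(xy,n):
    (c,w,a)=cv2.minAreaRect((xy*1000).astype(np.float32));print(n,np.round(c,1),np.round(w,1),round(a,1))
d={}
for n,c in (('side',s),('top',t)):
    P=pts(c);H,S,V=hsv(c);x,y,z=P[...,0],P[...,1],P[...,2]
    # panel top rail
    m=(S<45)&(V>120)&(z>.35)&(z<.38)&(x>.3)&(x<.85)&(y>.2)&(y<.4)
    q=P[m];k=np.polyfit(q[:,0],q[:,1],1);print(n,'panel y=',k.round(4),'ang',np.degrees(np.arctan(k[0])).round(2),'mid x',(np.percentile(q[:,0],.5)+np.percentile(q[:,0],99.5))/2,q[:,0].min(),q[:,0].max())
    # dark hooks
    m=(V<75)&(z>.2)&(z<.25)&(x>.35)&(x<.8)&(y>.2)&(y<.33)
    kk,l,st,ce=cv2.connectedComponentsWithStats(m.astype(np.uint8))
    for i in range(1,kk):
        if st[i,4]>5:q=P[l==i];print(n,'dark',st[i].tolist(),q.mean(0).round(3),q.min(0).round(3),q.max(0).round(3))
    # rest base
    m=(H>105)&(H<120)&(S>150)&(x<.6)&(x>.3)&(abs(y)<.15)&(z<.06);rect(P[m][:,:2],n+' rest')
    # cutter: non blue, not wood, above
    m=(H>20)&(H<34)&(S>150)&(V>90)&(z>.06)&(x<.55)&(x>.35)&(abs(y)<.15)
    q=P[m];mu=q.mean(0);u,sv,vt=np.linalg.svd(q-mu);print(n,'yellow',mu.round(4),(vt*np.sign(vt[0,2])).round(3).tolist(),(sv/np.sqrt(len(q))).round(4))
    m=(V<70)&(x<.55)&(x>.38)&(y>.04)&(y<.13)&(z>.10)&(z<.2)
    q=P[m];print(n,'eye black',len(q),q.mean(0).round(3),q.min(0).round(3),q.max(0).round(3))
    # rack
    m=(x>.55)&(x<.75)&(y>-.2)&(y<.03)&(z>.02)&(z<.046)&(H<25);rect(P[m][:,:2],n+' rack')
    for nm,mm in (('org',(H>6)&(H<17)&(S>170)&(V>120)&(z>.05)),('grn',(H>50)&(H<75)&(S>130)&(z>.05))):
        m=mm&(x>.55)&(x<.75)&(y>-.2)&(y<.03);q=P[m];k=np.polyfit(q[:,0],q[:,1],1);print(n,nm,k.round(3),np.degrees(np.arctan(k[0])).round(1),q.mean(0).round(3),q[:,0].min().round(3),q[:,0].max().round(3));rect(q[:,:2],nm)
# template plane (top)
P=pts(t);H,S,V=hsv(t);u0=P[238:292,335:390].reshape(-1,3);m=(u0[:,2]>.01)
q=u0[m];
for _ in range(6):
    mu=q.mean(0);n_=np.linalg.svd(q-mu)[2][2];q=u0[(abs((u0-mu)@n_)<.003)&m]
n_*=np.sign(n_[2]);print('templ n',n_.round(3),'tilt',np.degrees(np.arcsin(n_[2])).round(1),'yaw n',np.degrees(np.arctan2(n_[1],n_[0])).round(1),mu.round(4),len(q))
zt=np.array([0,0,1])-n_*n_[2];zt/=np.linalg.norm(zt);yt=np.cross(zt,n_);print('zt',zt.round(3),'yt',yt.round(3))
a=(q-mu)@zt;b=(q-mu)@yt;rect(np.c_[b,a],'templ yz');print(a.min(),a.max(),b.min(),b.max())
bc=(np.percentile(b,1)+np.percentile(b,99))/2;print('top edge mid (face)',(mu+zt*a.max()+yt*bc).round(4))
E
```

```text
side panel y= [0.1665 0.1961] ang 9.45 mid x 0.5706954829558035 0.37195317719770515 0.7715238330745167
side dark [241, 74, 7, 16, 60] [0.686 0.306 0.235] [0.678 0.299 0.211] [0.696 0.32  0.25 ]
side dark [218, 85, 13, 17, 91] [0.611 0.288 0.224] [0.602 0.247 0.201] [0.623 0.3   0.247]
side dark [249, 89, 5, 4, 13] [0.693 0.275 0.219] [0.69  0.262 0.215] [0.699 0.286 0.227]
side dark [193, 93, 7, 14, 65] [0.532 0.28  0.233] [0.525 0.275 0.208] [0.542 0.287 0.25 ]
side dark [167, 103, 7, 12, 56] [0.457 0.267 0.234] [0.45  0.263 0.214] [0.466 0.273 0.25 ]
side dark [199, 106, 8, 5, 19] [0.541 0.253 0.216] [0.536 0.236 0.201] [0.554 0.279 0.227]
side dark [174, 116, 5, 5, 14] [0.462 0.238 0.217] [0.459 0.225 0.201] [0.469 0.253 0.223]
side rest [442.2  29.9] [124.3  79.3] 69.2
side yellow [0.4496 0.0502 0.1116] [[0.203, 0.538, 0.818], [-0.934, 0.356, -0.002], [-0.292, -0.764, 0.575]] [0.0213 0.0102 0.0023]
side eye black 100 [0.455 0.065 0.131] [0.443 0.04  0.101] [0.475 0.088 0.159]
side rack [664.2 -71.7] [129.5 172.2] 13.9
side org [ 0.229 -0.188] 12.9 [ 0.622 -0.046  0.095] 0.595 0.6
[... 1601 characters left out ...]
997], [-0.323, -0.944, -0.071], [-0.946, 0.323, 0.011]] [0.1084 0.0149 0.0097]
top eye black 110 [0.458 0.067 0.132] [0.442 0.041 0.101] [0.476 0.091 0.16 ]
top rack [662.7 -69.9] [119.8 175.5] 13.5
top org [ 0.246 -0.196] 13.8 [ 0.634 -0.041  0.091] 0.596 0.678
org [637.3 -40.6] [82.8  7.4] 13.7
top grn [ 0.244 -0.261] 13.7 [ 0.65  -0.102  0.093] 0.602 0.707
grn [ 654.4 -101.2] [107.7   6.5] 14.2
templ n [0.092 0.995 0.025] tilt 1.4 yaw n 84.7 [ 0.4362 -0.3125  0.0864] 232
zt [-0.002 -0.025  1.   ] yt [-0.996  0.092 -0.   ]
templ yz [ -1.1 -27.1] [ 90.2 137.5] 88.5
-0.07382783361361227 0.01840612666763974 -0.07095538602176692 0.06657490186737705
top edge mid (face) [ 0.4384 -0.3132  0.1048]
```

```bash
python3 - <<'E'
from h import *
t=load('top0');P=pts(t)
q=P[247:286,346:382].reshape(-1,3)
for _ in range(8):
    mu=np.median(q,0) if _==0 else q.mean(0);n=np.linalg.svd(q-q.mean(0))[2][2];e=(q-q.mean(0))@n;q=q[abs(e)<max(.002,np.std(e)*2)]
n*=np.sign(n[2]);mu=q.mean(0);print('n',n.round(3),np.degrees(np.arcsin(n[2])),'yaw',np.degrees(np.arctan2(n[1],n[0])),mu,len(q))
z=np.array([0,0,1])-n*n[2];z/=np.linalg.norm(z);y=np.cross(z,n)
u=P[225:305,330:400].reshape(-1,3);u=u[(abs((u-mu)@n)<.003)&(u[:,2]>.012)];a=(u-mu)@z;b=(u-mu)@y
m=(abs(a)<.06);print('a',a.min(),np.percentile(a,99.5),'b',np.percentile(b[m],[0,1,99,100]))
bc=(np.percentile(b[m],1)+np.percentile(b[m],99))/2
print('z',z.round(3),'y',y.round(3));top=mu+z*a.max()+y*bc-n*.004;print('top mid (mid thickness)',top.round(4), 'by foot z=0 -> ',(mu-n*.004+y*bc+z*(.160-((mu-n*.004)[2]-.004*n[2])/z[2])).round(4))
E
```

```text
n [0.082 0.888 0.452] 26.881034673505656 yaw 84.73473216829645 [ 0.43415959 -0.30626424  0.08144669] 1235
a -0.07784217257155429 0.07398960072407447 b [-0.06443556 -0.06389341  0.05382484  0.05512617]
z [-0.041 -0.45   0.892] y [-0.996  0.092  0.   ]
top mid (mid thickness) [ 0.4357 -0.3445  0.1474] by foot z=0 ->  [ 0.4358 -0.343   0.1445]
```

```bash
cat >> h.py <<'E'
def down(yaw): return R.from_euler('xyz',[180,0,yaw],degrees=True).as_matrix()
def shift(o,p,M):
    T=toolT(o);return (T[:3,:3].T@(np.array(p)-T[:3,3])).round(4).tolist(),R.from_matrix(T[:3,:3].T@M).as_rotvec().round(3).tolist()
E
python3 - <<'E'
from h import *
from cell import r
o=r.get_obs()
for p in ([.3,.605,.38],[.32,.5,.45],[.4,.3,.47],[.454,.061,.47]):print(p,shift(o,p,down(69.3)))
E
```

```text
[0.3, 0.605, 0.38] ([0.0003, 0.0003, -0.1242], [-0.001, 0.001, 1.471])
[0.32, 0.5, 0.45] ([-0.0643, -0.0849, -0.1942], [-0.001, 0.001, 1.471])
[0.4, 0.3, 0.47] ([-0.2249, -0.2285, -0.2141], [-0.001, 0.001, 1.471])
[0.454, 0.061, 0.47] ([-0.3795, -0.4186, -0.2139], [-0.001, 0.001, 1.471])
```

```bash
python3 -m crank '{"xyz":[[0,0,-0.062],[0,0,-0.124],[-0.03,-0.04,-0.16],[-0.064,-0.085,-0.194],[-0.1,-0.12,-0.205]],"rot":[[0,0,0.15],[0,0,0.3],[0,0,0.45],[0,0,0.6],[0,0,0.75]],"jaw":[0,0,0,0,0]}' 60
python3 - <<'E'
from h import *
from cell import r
o=r.get_obs()
for p in ([.4,.3,.47],[.454,.061,.45],[.454,.061,.26]):print(p,shift(o,p,down(69.3)))
E
```

```text
t: 0.78
tool_pos: [0.3362, 0.4511, 0.4634]
ee_rot: [179.9, -0.1, 110.4]
contact_force: [0.9, -0.7, -0.7]
grip_width: 0.996
grip_force: 0.0
[0.4, 0.3, 0.47] ([-0.1639, 0.0072, -0.0068], [0.002, -0.002, 0.717])
[0.454, 0.061, 0.45] ([-0.4067, -0.0255, 0.0129], [0.002, -0.002, 0.717])
[0.454, 0.061, 0.26] ([-0.407, -0.0259, 0.2029], [0.002, -0.002, 0.717])
```

```bash
python3 -m crank '{"xyz":[[-0.06,0,-0.005],[-0.12,0,-0.006],[-0.18,0,-0.005],[-0.24,-0.01,0],[-0.3,-0.015,0.01]],"rot":[[0,0,0.15],[0,0,0.3],[0,0,0.45],[0,0,0.6],[0,0,0.717]],"jaw":[0,0,0,0,0]}'
python3 -m crank '{"xyz":[[-0.04,0.04,0.05],[-0.075,0.07,0.10],[-0.085,0.08,0.15],[-0.085,0.08,0.19],[-0.085,0.08,0.19]],"rot":[[0,0,0],[0,0,0],[0,0,0],[0,0,0],[0,0,0]],"jaw":[0,0,0,0,0]}'
python3 - <<'E'
from h import *
from cell import r
o=r.get_obs();print(o['q'].round(1))
c=r.read_camera('wrist');np.savez('w1.npz',T=toolT(o),**c);cv2.imwrite('pics/w1.png',c['image'][:,:,::-1])
for p in ([.454,.061,.26],):print(p,shift(o,p,down(69.3)))
E
```

```text
t: 1.4
tool_pos: [0.4279, 0.1647, 0.4514]
ee_rot: [180.0, -0.0, 69.3]
contact_force: [0.5, 0.5, 0.6]
grip_width: 1.002
grip_force: 0.0
t: 2.02
tool_pos: [0.4722, 0.0586, 0.2585]
ee_rot: [-179.7, 0.1, 69.5]
contact_force: [0.1, 0.2, 1.4]
grip_width: 1.002
grip_force: 0.0
[  4.  -18.7 105.8   0.   93.2  24.5]
[0.454, 0.061, 0.26] ([-0.0041, -0.0179, -0.0014], [-0.005, 0.002, 0.003])
```

View pics/w1.png

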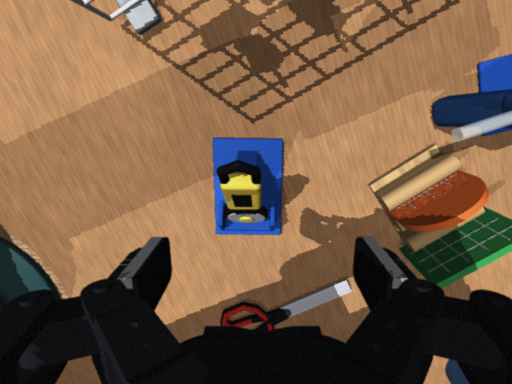

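The cutter sits at (240,190), with the eye arch at (240,170) and the yellow handle at (242,192). The fingers are centred about column 260, so the tool is roughly 18 mm off in y. I measure it here.

```bash
python3 - <<'E'
from h import *
c=load('w1');P=pts(c,c['T']@c['hand_eye']);h=cv2.cvtColor(c['image'],cv2.COLOR_RGB2HSV).astype(int);H,S,V=h[...,0],h[...,1],h[...,2]
w=np.zeros(H.shape,bool);w[145:230,205:285]=1
ax=np.array([.203,.538,.818]);ax/=np.linalg.norm(ax);
for nm,m in (('yellow',w&(H>20)&(H<34)&(S>150)&(V>90)&(P[...,2]>.085)),('black',w&(V<60)&(P[...,2]>.11)),('blue',w&(H>105)&(H<120)&(S>170))):
    q=P[m];print(nm,len(q),q.mean(0).round(4),q.min(0).round(4),q.max(0).round(4))
    if nm=='blue':
        print(cv2.minAreaRect((q[:,:2]*1000).astype(np.float32)))
    else:
        yr=np.array([-.9354,.3535,0]);b=q@yr;print(' lateral',b.min(),b.max(),'mid',(b.min()+b.max())/2, 'axial max',(q@ax).max(),'normal',np.percentile(q@np.cross(yr,ax),[2,50,98]))
g=np.array([.454,.061,.114]);print('est grip lateral',g@yr,'axial eye',g@ax+.034,'normal',g@np.cross(yr,ax))
E
```

```text
yellow 885 [0.4535 0.0612 0.1246] [0.4283 0.0286 0.0851] [0.4964 0.1222 0.377 ]
 lateral -0.42110634662955015 -0.3862719164669203 mid -0.4036891315482352 axial max 0.47498495017581716 normal [0.10337873 0.10459405 0.11596305]
black 684 [0.4603 0.0778 0.1474] [0.4408 0.0469 0.1101] [0.4964 0.1222 0.377 ]
 lateral -0.42110634662955015 -0.3861223153700342 mid -0.40361433099979216 axial max 0.47498495017581716 normal [0.10316074 0.10858142 0.11400658]
blue 3324 [0.4514 0.0403 0.0199] [ 0.3838 -0.0333  0.0057] [0.5002 0.1222 0.377 ]
((450.7616271972656, 55.07734680175781), (157.88291931152344, 83.33977508544922), 69.2060546875)
est grip lateral -0.4031081 axial eye 0.25225633693842864 normal 0.11241647653600656
```

```bash
python3 - <<'E'
from h import *
from cell import r
c=load('w1');P=pts(c,c['T']@c['hand_eye']);w=P[145:230,205:285].reshape(-1,3);w=w[(w[:,2]<.2)&(w[:,2]>.11)]
ax=np.array([.203,.538,.818]);ax/=np.linalg.norm(ax);print(np.percentile(w@ax,[99,99.7,100]), w[:,2].max())
o=r.get_obs()
for p in ([.4545,.0608,.2],[.4545,.0608,.12]):print(p,shift(o,p,down(69.3)))
E
```

```text
[0.2725185  0.27297846 0.27339188] 0.16044513288857204
[0.4545, 0.0608, 0.2] ([-0.0047, -0.0178, 0.0614], [-0.001, 0.001, 0.004])
[0.4545, 0.0608, 0.12] ([-0.0047, -0.0177, 0.1414], [-0.001, 0.001, 0.004])
```

```bash
python3 -m crank '{"xyz":[[-0.0047,-0.0178,0.03],[-0.0047,-0.0178,0.08],[-0.0047,-0.0178,0.12],[-0.0047,-0.0178,0.14],[-0.0047,-0.0178,0.14]],"rot":[[0,0,0],[0,0,0],[0,0,0],[0,0,0],[0,0,0]],"jaw":[0,0,0,0,0]}'
python3 -m crank '{"xyz":[[0,0,0],[0,0,0],[0,0,0],[0,0,0],[0,0,0]],"rot":[[0,0,0],[0,0,0],[0,0,0],[0,0,0],[0,0,0]],"jaw":[100,255,255,255,255]}' 60
```

```text
t: 2.7
tool_pos: [0.4554, 0.0611, 0.1223]
ee_rot: [180.0, -0.0, 69.6]
contact_force: [-0.8, 0.1, 1.2]
grip_width: 1.003
grip_force: 0.0
t: 3.32
tool_pos: [0.4552, 0.0609, 0.1223]
ee_rot: [180.0, -0.0, 69.5]
contact_force: [-3.1, -0.7, 8.1]
grip_width: 0.388
grip_force: 58.9
```

```bash
cat >> h.py <<'E'
def cut_R(yaw,lean):
    a=np.radians(lean);y=np.radians(yaw);X=np.array([np.cos(y),np.sin(y),0]);Z=np.array([0,0,1])
    x=X*np.cos(a)-Z*np.sin(a);z=X*np.sin(a)+Z*np.cos(a);return np.c_[x,np.cross(z,x),z]
HOOK=np.array([.611,.298,.215]);HYAW=99.4
E
python3 - <<'E'
from h import *
from cell import r
o=r.get_obs();T=toolT(o)
C=np.array([.203,.538,.818]);C/=np.linalg.norm(C);yr=np.array([-.9354,.3535,0]);x=np.cross(yr,C)
B=np.c_[x,yr,C];eye=B@np.array([.1126,-.4037,.2535]);print('eye',eye)
Rc=cut_R(69.3,35);M=Rc.T@T[:3,:3];pt=Rc.T@(T[:3,3]-eye);print('tcp in cutter',pt.round(4));np.savez('grip.npz',M=M,pt=pt)
print('lift',shift(o,T[:3,3]+Rc[:,2]*.12,T[:3,:3]))
o2=dict(o);o2['tool_pos']=T[:3,3]+Rc[:,2]*.12+[0,0,.06]
H=cut_R(HYAW,0)
for off in ([-.12,0,.03],[-.075,0,.006],[-.02,0,.006],[-.02,0,-.008]):
    e=HOOK+H@off;print(off,(e+H@pt).round(3),R.from_matrix(H@M).as_euler('xyz',degrees=True).round(1),shift(o2,e+H@pt,H@M))
E
```

```text
eye [0.4616506  0.07985657 0.14263326]
tcp in cutter [-0.0048 -0.0007 -0.0281]
lift ([0.0689, 0.0004, -0.0983], [0.0, 0.0, 0.0])
[-0.12, 0, 0.03] [0.632 0.175 0.217] [179.8 -35.   99.7] ([0.0999, 0.1255, 0.0639], [0.158, 0.598, -0.508])
[-0.075, 0, 0.006] [0.625 0.219 0.193] [179.8 -35.   99.7] ([0.1389, 0.103, 0.0879], [0.158, 0.598, -0.508])
[-0.02, 0, 0.006] [0.616 0.274 0.193] [179.8 -35.   99.7] ([0.1866, 0.0756, 0.0879], [0.158, 0.598, -0.508])
[-0.02, 0, -0.008] [0.616 0.274 0.179] [179.8 -35.   99.7] ([0.1866, 0.0756, 0.1019], [0.158, 0.598, -0.508])
```

```bash
python3 -m crank '{"xyz":[[0.008,0,-0.011],[0.025,0,-0.036],[0.047,0,-0.067],[0.069,0,-0.098],[0.069,0,-0.13]],"rot":[[0,0,0],[0,0,0],[0,0,0],[0,0,0],[0,0,0]],"jaw":[255,255,255,255,255]}'
python3 - <<'E'
from h import *
from cell import r
o=r.get_obs();g=np.load('grip.npz');H=cut_R(HYAW,0)
e=HOOK+H@[-.12,0,.03];print(shift(o,e+H@g['pt'],H@g['M']))
E
```

```text
t: 3.95
tool_pos: [0.4792, 0.1265, 0.2524]
ee_rot: [-180.0, 0.0, 69.6]
contact_force: [0.1, -0.5, -1.3]
grip_width: 0.388
grip_force: 59.7
([0.0987, 0.1264, 0.0354], [0.157, 0.598, -0.507])
```

```bash
python3 -m crank '{"xyz":[[0.01,0.025,-0.02],[0.03,0.05,-0.02],[0.055,0.08,-0.01],[0.08,0.11,0.01],[0.0987,0.1264,0.0354]],"rot":[[0.03,0.12,-0.1],[0.063,0.24,-0.2],[0.095,0.36,-0.305],[0.126,0.48,-0.406],[0.157,0.598,-0.507]],"jaw":[255,255,255,255,255]}'
python3 -m crank '{"xyz":[[0,0,0],[0,0,0]],"rot":[[0,0,0],[0,0,0]],"jaw":[255,255]}'
python3 - <<'E'
from h import *
from cell import r
o=r.get_obs();T=toolT(o);print(o['tool_pos'].round(4),o['ee_rot'].round(1),o['q'].round(0),o['grip_force'])
g=np.load('grip.npz');Rc=T[:3,:3]@g['M'].T;eye=T[:3,3]-Rc@g['pt'];print('eye exp',eye.round(4))
ims=[]
for n in ('wrist','side','top'):
    c=r.read_camera(n);np.savez(n+'2.npz',T=T,**c);K=c['camera_matrix'];W=T@c['hand_eye'] if n=='wrist' else c['pose']
    im=c['image'][:,:,::-1].copy()
    uv=[]
    for p in (eye,HOOK,HOOK+cut_R(HYAW,0)@[-.045,0,.007],HOOK+cut_R(HYAW,0)@[-.036,0,0]):
        q=np.linalg.inv(W)@np.r_[p,1];uv.append((K@q[:3]/q[2])[:2])
    print(n,np.round(uv,1).tolist())
    b=im
    f=1 if n=='wrist' else 1
    if n=='wrist': ims.append(cv2.resize(b[60:300,130:400],(540,480)))
    else:
        cx,cy=np.mean(uv,0).astype(int);x0,y0=max(cx-40,0),max(cy-40,0);print('crop',x0,y0);ims.append(cv2.resize(b[y0:y0+80,x0:x0+80],(240,240),interpolation=2))
cv2.imwrite('pics/w2.png',np.hstack([ims[0],np.vstack(ims[1:])]))
E
```

```text
t: 4.58
tool_pos: [0.6336, 0.1738, 0.2159]
ee_rot: [179.6, -35.2, 99.9]
contact_force: [-0.3, 0.6, -0.6]
grip_width: 0.386
grip_force: 59.8
t: 4.82
tool_pos: [0.6319, 0.1736, 0.2167]
ee_rot: [179.8, -34.9, 99.5]
contact_force: [-1.5, 0.6, -0.4]
grip_width: 0.388
grip_force: 60.0
[0.6319 0.1736 0.2167] [179.8 -34.9  99.5] [ -0.   6.  91.  34.  89. -12.] 59.95444245636463
eye exp [0.6305 0.1783 0.2448]
wrist [[261.0, 246.9], [262.0, 42.4], [262.0, 101.6], [261.9, 95.2]]
side [[242.2, 107.2], [221.1, 94.1], [228.7, 99.9], [227.2, 100.4]]
crop 189 60
top [[155.9, 171.9], [104.8, 182.7], [124.0, 179.1], [120.9, 180.3]]
crop 86 138
```

View pics/w2.png

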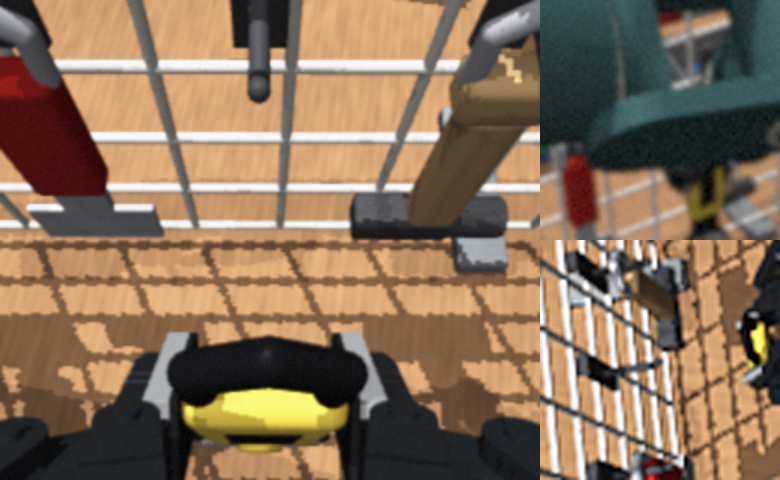

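The wrist view shows the peg tip at crop (260,92), the eye arch centred at crop (268,350), and spreader and hammer well clear to the sides. I measure the lateral and height offset from depth.

```bash
python3 - <<'E'
from h import *
c=load('wrist2');W=c['T']@c['hand_eye'];P=pts(c,W);V=c['image'].max(2);H=cut_R(HYAW,0)
Q=(P-HOOK)@H
def rep(n,m):
    q=Q[m];print(n,len(q),'mean',q.mean(0).round(4),'lo',np.percentile(q,2,0).round(4),'hi',np.percentile(q,98,0).round(4))
w=np.zeros(V.shape,bool);w[80:112,245:275]=1
m=w&(Q[...,0]>-.06)&(Q[...,0]<-.012)&(abs(Q[...,1])<.02)&(abs(Q[...,2])<.02);rep('peg',m)
for lo,hi in ((-.05,-.042),(-.042,-.034),(-.034,-.024),(-.024,-.012)):
    mm=m&(Q[...,0]>lo)&(Q[...,0]<hi);
    if mm.sum()>3: rep(f'peg {lo}',mm)
w[:]=0;w[225:265,205:320]=1
m=w&(V<70)&(abs(Q[...,1])<.03)&(Q[...,0]<-.08)&(Q[...,2]>.02);rep('eye',m)
zz=Q[...,2][m];print('top z',np.sort(zz)[-30:].mean());mm=m&(Q[...,2]>zz.max()-.004);rep('eye apex',mm)
y=(m&(V<70));rows=[(v,np.where(y[v])[0].min(),np.where(y[v])[0].max()) for v in range(232,262,6) if y[v].any()];print(rows)
g=np.load('grip.npz');Rc=c['T'][:3,:3]@g['M'].T;eye=c['T'][:3,3]-Rc@g['pt'];print('eye exp',(H.T@(eye-HOOK)).round(4))
E
```

```text
peg 342 mean [-0.0404  0.0016  0.0063] lo [-0.0508 -0.0011  0.002 ] hi [-0.0291  0.0043  0.0115]
peg -0.05 122 mean [-0.0472  0.0017  0.0096] lo [-0.0499 -0.001   0.0063] hi [-0.0421  0.0045  0.0119]
peg -0.042 100 mean [-0.0372  0.0016  0.0041] lo [-0.0417 -0.0011  0.0022] hi [-0.0341  0.0042  0.007 ]
peg -0.034 89 mean [-0.0313  0.0015  0.0035] lo [-0.0338 -0.0011  0.0017] hi [-0.0282  0.0043  0.005 ]
eye 2468 mean [-0.1226 -0.0003  0.0425] lo [-0.1257 -0.0158  0.0238] hi [-0.1186  0.0149  0.0494]
top z 0.09114163115776958
eye apex 14 mean [-0.1378  0.0003  0.1381] lo [-0.1378  0.0003  0.1381] hi [-0.1378  0.0003  0.1381]
[(232, np.int64(239), np.int64(285)), (238, np.int64(217), np.int64(309)), (244, np.int64(214), np.int64(312)), (250, np.int64(214), np.int64(312)), (256, np.int64(218), np.int64(308))]
eye exp [-0.1213  0.0003  0.0298]
```

```bash
python3 - <<'E'
from h import *
from cell import r
H=cut_R(HYAW,0);hk=HOOK+H@[-.003,.0016,0]
open('h.py','a').write(f'HOOK=np.array({hk.tolist()})\n')
g=np.load('grip.npz');o=r.get_obs();M=H@g['M']
for off in ([-.085,.0005,.006],[-.021,.0005,.006],[-.021,.0005,-.006],[-.021,.0005,-.008]):
    print(off,shift(o,hk+H@off+H@g['pt'],M))
E
```

```text
[-0.085, 0.0005, 0.006] ([0.0127, -0.0017, 0.0394], [0.003, 0.001, 0.0])
[-0.021, 0.0005, 0.006] ([0.0651, -0.0016, 0.076], [0.003, 0.001, 0.0])
[-0.021, 0.0005, -0.006] ([0.0583, -0.0017, 0.0859], [0.003, 0.001, 0.0])
[-0.021, 0.0005, -0.008] ([0.0571, -0.0017, 0.0875], [0.003, 0.001, 0.0])
```

```bash
python3 -m crank '{"xyz":[[0.007,-0.0017,0.02],[0.0127,-0.0017,0.0394],[0.0127,-0.0017,0.0394],[0.026,-0.0017,0.0485],[0.039,-0.0017,0.0577]],"rot":[[0.003,0.001,0],[0.003,0.001,0],[0.003,0.001,0],[0.003,0.001,0],[0.003,0.001,0]],"jaw":[255,255,255,255,255]}'
python3 - <<'E'
from h import *
from cell import r
o=r.get_obs();c=r.read_camera('wrist');T=toolT(o);np.savez('w3.npz',T=T,**c)
H=cut_R(HYAW,0);g=np.load('grip.npz');M=H@g['M'];Q=(pts(c,T@c['hand_eye'])-HOOK)@H;eye=H.T@(T[:3,3]-H@g['pt']-HOOK);print('eye',eye.round(4))
V=c['image'].max(2);v,u=np.mgrid[:384,:512]
m=(u>235)&(u<290)&(Q[...,0]>-.05)&(Q[...,0]<-.02)&(abs(Q[...,1])<.012)&(abs(Q[...,2])<.015);q=Q[m];print('peg',len(q),np.percentile(q,[2,50,98],0).round(4).tolist())
m=(V<70)&(abs(Q[...,1])<.025)&(Q[...,0]<-.05)&(Q[...,0]>-.09)&(Q[...,2]>.0)&(Q[...,2]<.03)&(v<275);q=Q[m];print('eye',len(q),np.percentile(q,[1,50,99],0).round(4).tolist())
cv2.imwrite('pics/w3.png',cv2.resize(c['image'][60:290,130:400,::-1],(540,460)))
for off in ([-.021,.0005,.006],[-.021,.0005,-.006],[-.021,.0005,-.0085]):print(off,shift(o,HOOK+H@off+H@g['pt'],M))
E
```

```text
t: 5.6
tool_pos: [0.6196, 0.2387, 0.1915]
ee_rot: [179.9, -35.1, 99.6]
contact_force: [-0.5, -0.3, -1.3]
grip_width: 0.385
grip_force: 60.0
eye [-0.0522  0.0002  0.0046]
peg 1002 [[-0.0462, -0.0028, 0.0016], [-0.0334, -0.0001, 0.0044], [-0.0207, 0.0028, 0.0113]]
eye 2711 [[-0.0614, -0.0244, 0.0005], [-0.0544, -0.0004, 0.0163], [-0.0501, 0.0243, 0.0242]]
[-0.021, 0.0005, 0.006] ([0.0263, -0.0002, 0.0167], [-0.002, -0.001, -0.001])
[-0.021, 0.0005, -0.006] ([0.0194, -0.0002, 0.0266], [-0.002, -0.001, -0.001])
[-0.021, 0.0005, -0.0085] ([0.018, -0.0002, 0.0286], [-0.002, -0.001, -0.001])
```

View pics/w3.png

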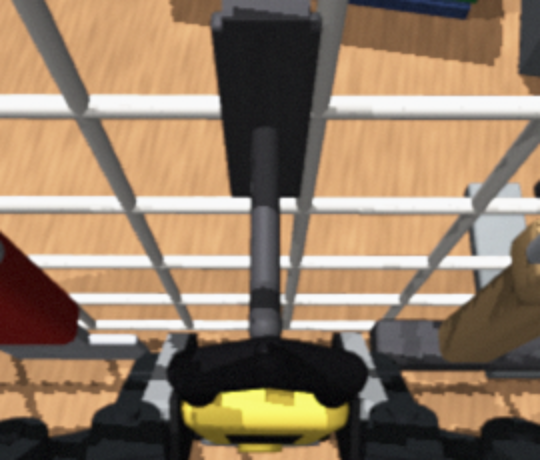

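The peg lines up with the middle of the eye (265 against 268 in the crop) and is entering it. Slide in, then lower.

```bash
python3 -m crank '{"xyz":[[0.0014,0,-0.002],[0.009,0,0.003],[0.018,0,0.009],[0.027,0,0.0157],[0.027,0,0.0157]],"rot":[[0,0,0],[0,0,0],[0,0,0],[0,0,0],[0,0,0]],"jaw":[255,255,255,255,255]}'
python3 - <<'E'
from h import *
from cell import r
o=r.get_obs();H=cut_R(HYAW,0);g=np.load('grip.npz');M=H@g['M'];T=toolT(o);print('eye',(H.T@(T[:3,3]-H@g['pt']-HOOK)).round(4))
for off in ([-.021,.0005,-.004],[-.021,.0005,-.006],[-.021,.0005,-.0085]):print(off,shift(o,HOOK+H@off+H@g['pt'],M))
E
```

```text
t: 6.28
tool_pos: [0.6141, 0.2692, 0.1936]
ee_rot: [180.0, -35.1, 99.7]
contact_force: [-0.1, 0.4, -0.8]
grip_width: 0.388
grip_force: 60.0
eye [-0.0212  0.0007  0.0067]
[-0.021, 0.0005, -0.004] ([-0.006, 0.0002, 0.0089], [-0.003, -0.001, -0.0])
[-0.021, 0.0005, -0.006] ([-0.0072, 0.0002, 0.0105], [-0.003, -0.001, -0.0])
[-0.021, 0.0005, -0.0085] ([-0.0086, 0.0002, 0.0126], [-0.003, -0.001, -0.0])
```

Lower until there is contact.

```bash
python3 -m crank '{"xyz":[[-0.003,0,0.0045],[-0.006,0,0.0088],[-0.007,0,0.0102],[-0.007,0,0.0102]],"rot":[[0,0,0],[0,0,0],[0,0,0],[0,0,0]],"jaw":[255,255,255,255]}'
python3 -m crank '{"xyz":[[-0.0006,0,0.0008],[-0.0006,0,0.0008]],"rot":[[0,0,0],[0,0,0]],"jaw":[255,255]}'
```

```text
t: 6.78
tool_pos: [0.6145, 0.2683, 0.1814]
ee_rot: [180.0, -35.1, 99.6]
contact_force: [-2.2, -1.1, 1.6]
grip_width: 0.389
grip_force: 60.2
t: 7.02
tool_pos: [0.6146, 0.2684, 0.1812]
ee_rot: [179.9, -35.1, 99.6]
contact_force: [-4.5, -2.8, 6.8]
grip_width: 0.389
grip_force: 60.8
```

```bash
python3 -m crank '{"xyz":[[0,0,0],[0,0,0],[0,0,0],[0,0,0],[0,0,0]],"rot":[[0,0,0],[0,0,0],[0,0,0],[0,0,0],[0,0,0]],"jaw":[150,140,130,110,105]}'
python3 -m crank '{"xyz":[[0,0,0],[0,0,-0.004],[0,0,-0.014],[0,0,-0.03],[0,0,-0.05]],"rot":[[0,0,0],[0,0,0],[0,0,0],[0,0,0],[0,0,0]],"jaw":[105,105,105,105,105]}'
python3 -m crank '{"xyz":[[0,0,-0.04],[0,0,-0.08],[0,0,-0.08],[0,0,-0.08]],"rot":[[0,0,0],[0,0,0],[0,0,0],[0,0,0]],"jaw":[105,105,105,105]}'
python3 - <<'E'
from h import *
from cell import r
o=r.get_obs();c=r.read_camera('wrist');T=toolT(o);np.savez('w4.npz',T=T,**c)
cv2.imwrite('pics/w4.png',c['image'][:,:,::-1])
# template pre-grasp
n=np.array([.082,.888,.452]);z=np.array([-.041,-.45,.892]);n/=np.linalg.norm(n);z-=n*(n@z);z/=np.linalg.norm(z)
print(o['q'].round(1))
E
```

```text
t: 7.65
tool_pos: [0.6145, 0.2685, 0.1803]
ee_rot: [180.0, -35.1, 99.6]
contact_force: [0.2, 0.2, 0.1]
grip_width: 0.59
grip_force: 0.0
t: 8.28
tool_pos: [0.6194, 0.2393, 0.2226]
ee_rot: [179.9, -35.1, 99.6]
contact_force: [-0.3, 0.3, 0.6]
grip_width: 0.589
grip_force: 0.0
t: 8.78
tool_pos: [0.6269, 0.1944, 0.2869]
ee_rot: [180.0, -35.1, 99.6]
contact_force: [1.0, -0.2, -0.7]
grip_width: 0.588
grip_force: 0.0
[ 1.7  4.3 86.8 34.8 93.7 -7.1]
```

View pics/w4.png

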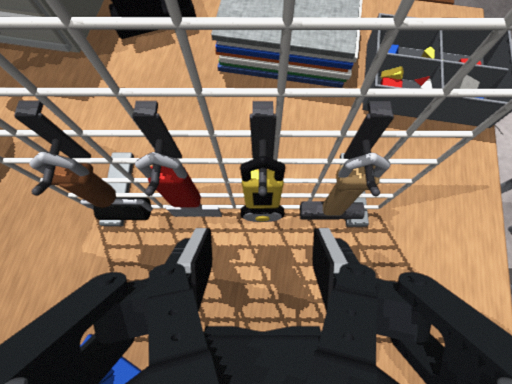

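The cutter hangs straight on its peg at (263,190), and the neighbours at (180,190) and (345,190) are undisturbed. Now the template.

```bash
cat >> h.py <<'E'
n_=np.array([.082,.888,.452]);n_/=np.linalg.norm(n_);zt=np.array([0,0,1])-n_*n_[2];zt/=np.linalg.norm(zt)
TOP=np.array([.4357,-.3438,.146]);TR=np.c_[np.cross(n_,zt),-n_,-zt]
E
python3 - <<'E'
from h import *
from cell import r
o=r.get_obs()
print(toolT(o)[:3,:3].round(2).tolist())
for p in ([.58,.1,.34],[.5,-.1,.36],[.45,-.3,.30],TOP+.07*zt):print(np.round(p,3),shift(o,p,TR))
E
```

```text
[[-0.14, 0.99, -0.1], [0.81, 0.17, 0.57], [0.57, -0.0, -0.82]]
[0.58 0.1  0.34] ([-0.0391, -0.0618, -0.0932], [-0.224, -0.007, 1.787])
[ 0.5  -0.1   0.36] ([-0.1781, -0.174, -0.2152], [-0.224, -0.007, 1.787])
[ 0.45 -0.3   0.3 ] ([-0.3672, -0.2566, -0.2747], [-0.224, -0.007, 1.787])
[ 0.433 -0.375  0.208] ([-0.4782, -0.2861, -0.2408], [-0.224, -0.007, 1.787])
```

```bash
python3 -m crank '{"xyz":[[-0.01,-0.015,-0.045],[-0.03,-0.045,-0.085],[-0.07,-0.085,-0.12],[-0.115,-0.125,-0.155],[-0.16,-0.16,-0.195]],"rot":[[-0.022,0,0.175],[-0.044,0,0.35],[-0.066,0,0.53],[-0.088,0,0.71],[-0.11,0,0.885]],"jaw":[105,105,110,120,120]}'
python3 - <<'E'
from h import *
from cell import r
o=r.get_obs()
for p in ([.48,-.15,.35],[.45,-.3,.30],TOP+.07*zt):print(np.round(p,3),shift(o,p,TR))
E
```

```text
t: 9.45
tool_pos: [0.5148, -0.0556, 0.352]
ee_rot: [-156.3, -23.5, 41.8]
contact_force: [0.9, -0.9, 0.0]
grip_width: 0.531
grip_force: 0.0
[ 0.48 -0.15  0.35] ([-0.0823, 0.0297, -0.0498], [-0.116, -0.005, 0.897])
[ 0.45 -0.3   0.3 ] ([-0.2144, 0.1126, -0.0894], [-0.116, -0.005, 0.897])
[ 0.433 -0.375  0.208] ([-0.3088, 0.1771, -0.0535], [-0.116, -0.005, 0.897])
```

```bash
python3 -m crank '{"xyz":[[-0.045,0.015,-0.03],[-0.09,0.035,-0.052],[-0.14,0.065,-0.07],[-0.185,0.095,-0.08],[-0.225,0.12,-0.088]],"rot":[[-0.023,0,0.179],[-0.046,0,0.358],[-0.069,0,0.537],[-0.092,0,0.716],[-0.116,-0.005,0.897]],"jaw":[120,120,120,120,120]}'
python3 -m crank '{"xyz":[[0,0,0],[0,0,0]],"rot":[[0,0,0],[0,0,0]],"jaw":[120,120]}'
python3 - <<'E'
from h import *
from cell import r
o=r.get_obs();c=r.read_camera('wrist');T=toolT(o);np.savez('w5.npz',T=T,**c)
P=pts(c,T@c['hand_eye']);Q=(P-TOP)@np.c_[n_,np.cross(zt,n_),zt]
h=cv2.cvtColor(c['image'],cv2.COLOR_RGB2HSV).astype(int)
m=(abs(Q[...,0])<.012)&(abs(Q[...,1])<.075)&(Q[...,2]<.012)&(Q[...,2]>-.1)&(h[...,2]>110)&(h[...,1]<70)
q=Q[m];print(len(q),np.percentile(q,[.5,2,50,98,99.5],0).round(4).tolist())
cv2.imwrite('pics/w5.png',c['image'][:,:,::-1])
for p in (TOP+.07*zt,TOP+.03*zt,TOP-.01*zt):print(np.round(p,3),shift(o,p,TR))
E
```

```text
t: 10.07
tool_pos: [0.4502, -0.3107, 0.2907]
ee_rot: [-153.1, 0.0, -5.3]
contact_force: [0.6, 0.6, 0.0]
grip_width: 0.531
grip_force: 0.0
t: 10.32
tool_pos: [0.451, -0.3087, 0.292]
ee_rot: [-153.0, -0.2, -4.9]
contact_force: [-0.9, -0.3, 0.6]
grip_width: 0.523
grip_force: 0.0
5087 [[-0.0029, -0.0558, -0.0992], [-0.0023, -0.0541, -0.096], [0.0048, -0.0038, -0.0276], [0.0055, 0.0588, -0.0], [0.0057, 0.0621, 0.0003]]
[ 0.433 -0.375  0.208] ([-0.0128, 0.0984, 0.0437], [-0.001, -0.0, 0.007])
[ 0.434 -0.357  0.173] ([-0.0128, 0.0985, 0.0837], [-0.001, -0.0, 0.007])
[ 0.436 -0.339  0.137] ([-0.0128, 0.0985, 0.1237], [-0.001, -0.0, 0.007])
```

View pics/w5.png

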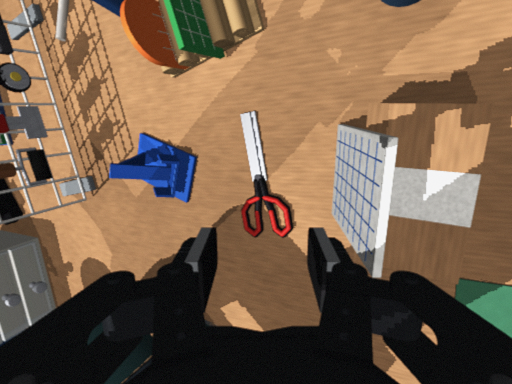

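The template shows at (370,190). Its top edge agrees with my estimate to about 3 mm. I slide over it, then go down its plane and grip.

```bash
python3 -m crank '{"xyz":[[-0.008,0.05,0.01],[-0.0158,0.0975,0.04],[-0.0158,0.0975,0.075],[-0.0158,0.0975,0.105],[-0.0158,0.0975,0.1237]],"rot":[[0,0,0.007],[0,0,0.007],[0,0,0.007],[0,0,0.007],[0,0,0.007]],"jaw":[120,120,120,120,120]}'
python3 -m crank '{"xyz":[[0,0,0],[0,0,0],[0,0,0],[0,0,0],[0,0,0]],"rot":[[0,0,0],[0,0,0],[0,0,0],[0,0,0],[0,0,0]],"jaw":[120,180,255,255,255]}' 60
```

```text
t: 11.0
tool_pos: [0.4333, -0.3374, 0.1372]
ee_rot: [-153.1, -0.0, -5.2]
contact_force: [-0.3, -0.6, 0.3]
grip_width: 0.531
grip_force: 0.0
t: 11.62
tool_pos: [0.4332, -0.3393, 0.1387]
ee_rot: [-153.2, -0.1, -5.4]
contact_force: [-0.0, -2.5, 6.8]
grip_width: 0.081
grip_force: 60.7
```

```bash
python3 -m crank '{"xyz":[[0,-0.009,-0.018],[0,-0.03,-0.06],[0,-0.055,-0.11],[0,-0.078,-0.155],[0,-0.09,-0.18]],"rot":[[0,0,0],[0,0,0],[0,0,0],[0,0,0],[0,0,0]],"jaw":[255,255,255,255,255]}'
python3 - <<'E'
from h import *
from cell import r
o=r.get_obs();print(shift(o,[.665,-.18,.34],down(13.8)))
# rack from top0: rib profile
t=load('top0');P=pts(t);q=P[(P[...,0]>.58)&(P[...,0]<.74)&(P[...,1]>-.2)&(P[...,1]<.04)&(P[...,2]>.02)&(P[...,2]<.048)]
a=np.radians(13.8);u=np.array([np.cos(a),np.sin(a)]);d=np.array([np.sin(a),-np.cos(a)])
s=q[:,:2]@u;w=q[:,:2]@d;print('slotdir',np.percentile(s,[1,50,99]).round(4),'across',np.percentile(w,[1,99]).round(4))
hh,e=np.histogram(w[q[:,2]>.036],np.arange(w.min(),w.max(),.003));print([(round(x*1000),int(n)) for x,n in zip(e,hh)])
E
```

```text
t: 12.25
tool_pos: [0.4326, -0.3399, 0.3433]
ee_rot: [-153.3, -0.2, -5.4]
contact_force: [0.1, -0.0, -2.0]
grip_width: 0.084
grip_force: 59.5
([0.2164, -0.1598, 0.0849], [-0.462, -0.081, -0.328])
slotdir [0.5675 0.6116 0.6717] across [0.1318 0.3124]
[(124, 3), (127, 2), (130, 2), (133, 2), (136, 2), (139, 2), (142, 0), (145, 0), (148, 0), (151, 0), (154, 0), (157, 0), (160, 0), (163, 0), (166, 26), (169, 39), (172, 40), (175, 38), (178, 37), (181, 34), (184, 12), (187, 8), (190, 1), (193, 0), (196, 2), (199, 36), (202, 40), (205, 37), (208, 37), (211, 37), (214, 34), (217, 2), (220, 0), (223, 0), (226, 0), (229, 21), (232, 39), (235, 37), (238, 39), (241, 38), (244, 34), (247, 18), (250, 15), (253, 1), (256, 0), (259, 0), (262, 0), (265, 30), (268, 41), (271, 37), (274, 34), (277, 30), (280, 5), (283, 0), (286, 0), (289, 0), (292, 9), (295, 37), (298, 38), (301, 42), (304, 33), (307, 38), (310, 21)]
```

```bash
python3 -m crank '{"xyz":[[0.045,-0.033,0.0],[0.09,-0.066,0.02],[0.135,-0.1,0.045],[0.18,-0.133,0.065],[0.2164,-0.16,0.085]],"rot":[[-0.11,-0.02,-0.08],[-0.22,-0.038,-0.157],[-0.33,-0.057,-0.235],[-0.43,-0.075,-0.305],[-0.462,-0.081,-0.328]],"jaw":[255,255,255,255,255]}'
python3 -m crank '{"xyz":[[0,0,0],[0,0,0]],"rot":[[0,0,0],[0,0,0]],"jaw":[255,255]}'
python3 - <<'E'
from h import *
from cell import r
o=r.get_obs();c=r.read_camera('wrist');T=toolT(o);np.savez('w6.npz',T=T,**c);cv2.imwrite('pics/w6.png',c['image'][:,:,::-1])
s_=r.read_camera('side');np.savez('side6.npz',**s_)
P=pts(c,T@c['hand_eye']);h=cv2.cvtColor(c['image'],cv2.COLOR_RGB2HSV).astype(int)
x,y,z=P[...,0],P[...,1],P[...,2]
g=P[(x>.57)&(x<.75)&(y>-.2)&(y<.04)&(z>.05)&(z<.12)&(h[...,0]>50)&(h[...,0]<75)&(h[...,1]>130)]
k=np.polyfit(g[:,0],g[:,1],1);print('green ang',np.degrees(np.arctan(k[0])),len(g))
q=P[(x>.56)&(x<.76)&(y>-.22)&(y<.04)&(z>.02)&(z<.047)];top=q[q[:,2]>.036]
# yaw of last rib top: fit
for ang in (12.5,13,13.5,13.8,14,14.5,15):
    a=np.radians(ang);w=top[:,0]*np.sin(a)-top[:,1]*np.cos(a);hh,e=np.histogram(w,np.arange(.14,.34,.001));print(ang,(hh.astype(float)**2).sum()/len(w)**2)
a=np.radians(13.8);w=top[:,0]*np.sin(a)-top[:,1]*np.cos(a);s=top[:,0]*np.cos(a)+top[:,1]*np.sin(a)
hh,e=np.histogram(w,np.arange(.16,.32,.002));print([(round(b*1000),int(n)) for b,n in zip(e,hh)])
for lo,hi in ((.262,.282),(.292,.316)):
    m=(w>lo)&(w<hi);print('rib',lo,np.percentile(s[m],[0.5,1,99,99.5]).round(4),np.percentile(w[m],[1,50,99]).round(4))
E
```

```text
t: 12.88
tool_pos: [0.6665, -0.1774, 0.3374]
ee_rot: [-180.0, 0.0, 14.0]
contact_force: [0.2, -1.5, -0.5]
grip_width: 0.087
grip_force: 59.5
t: 13.12
tool_pos: [0.6649, -0.1799, 0.3364]
ee_rot: [-179.8, 0.1, 13.8]
contact_force: [0.1, -0.8, -0.7]
grip_width: 0.082
grip_force: 59.5
green ang 41.04396846470197 581
12.5 0.013471208292727525
13 0.013856511226655308
13.5 0.014233955599127778
13.8 0.013859312298065122
14 0.013633981664653396
14.5 0.013917979182592898
15 0.012958690032270678
[(160, 0), (162, 0), (164, 4), (166, 7), (168, 7), (170, 8), (172, 6), (174, 3), (176, 2), (178, 2), (180, 0), (182, 0), (184, 0), (186, 0), (188, 0), (190, 0), (192, 119), (194, 66), (196, 30), (198, 70), (200, 75), (202, 91), (204, 92), (206, 104), (208, 110), (210, 117), (212, 122), (214, 112), (216, 1), (218, 0), (220, 0), (222, 0), (224, 0), (226, 0), (228, 39), (230, 78), (232, 85), (234, 90), (236, 74), (238, 0), (240, 0), (242, 0), (244, 0), (246, 0), (248, 0), (250, 0), (252, 0), (254, 0), (256, 91), (258, 26), (260, 54), (262, 81), (264, 86), (266, 97), (268, 94), (270, 107), (272, 99), (274, 107), (276, 113), (278, 82), (280, 0), (282, 0), (284, 0), (286, 0), (288, 0), (290, 0), (292, 64), (294, 82), (296, 100), (298, 91), (300, 106), (302, 93), (304, 106), (306, 95), (308, 103), (310, 78), (312, 0), (314, 0), (316, 0)]
rib 0.262 [0.5649 0.5655 0.654  0.6541] [0.2622 0.2714 0.2793]
rib 0.292 [0.565  0.5655 0.654  0.6541] [0.2929 0.3023 0.3114]
```

View pics/w6.png

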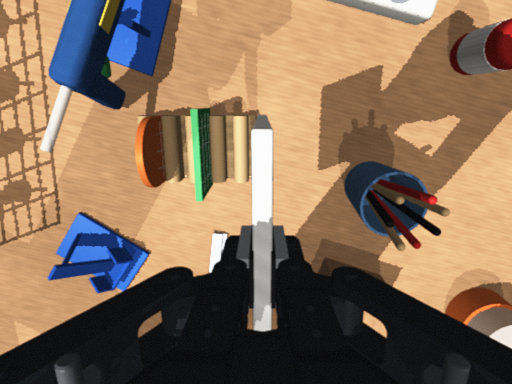

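The template is held edge-on at column 262, from (262,117) to (262,330). The rack ribs are at (170..240,150). The free end slot is hidden just beside the template. I measure the template in the hand.

```bash
python3 - <<'E'
from h import *
c=load('w6');Q=pts(c,c['hand_eye']);h=cv2.cvtColor(c['image'],cv2.COLOR_RGB2HSV).astype(int)
v,u=np.mgrid[:384,:512]
m=(u>240)&(u<285)&(abs(Q[...,1])<.015)&(abs(Q[...,0])<.08)&(Q[...,2]>-.03)&(Q[...,2]<.17)&(h[...,1]<80)&(h[...,2]>90)
q=Q[m];print(len(q),np.percentile(q,[.5,50,99.5],0).round(4).tolist())
for rr in range(115,345,12):
    mm=m&(v==rr)
    if mm.sum()>3: e=Q[mm];print(rr,np.where(mm[rr])[0][[0,-1]],'x',np.median(e[:,0]).round(4),'y',e[:,1].min().round(4),e[:,1].max().round(4),'z',np.median(e[:,2]).round(4))
T=c['T'];a=np.radians(13.8);U=np.array([np.cos(a),np.sin(a)]);d=np.array([np.sin(a),-np.cos(a)])
xy=U*.6097+d*.2863;print('slot xy',xy)
E
```

```text
4205 [[-0.0263, -0.0058, -0.0137], [0.0247, -0.0, -0.0072], [0.0591, 0.0054, 0.0913]]
115 [258 265] x 0.0589 y -0.0032 0.0023 z 0.1287
127 [253 270] x 0.0591 y -0.0035 0.003 z -0.0009
139 [251 272] x 0.0552 y -0.004 0.0036 z -0.0069
151 [251 272] x 0.0509 y -0.004 0.0036 z -0.0071
163 [251 272] x 0.0464 y -0.0041 0.0037 z -0.0069
175 [251 272] x 0.0419 y -0.0041 0.0037 z -0.0071
187 [252 272] x 0.0373 y -0.0038 0.0038 z -0.0073
199 [252 271] x 0.0326 y -0.0038 0.0034 z -0.0072
211 [252 271] x 0.0277 y -0.0039 0.0035 z -0.0072
223 [252 271] x 0.0226 y -0.0039 0.0035 z -0.0069
235 [252 271] x 0.0177 y -0.004 0.0036 z -0.0072
247 [252 271] x 0.0125 y -0.004 0.0036 z -0.0072
259 [241 282] x 0.0078 y -0.008 0.0077 z -0.0082
271 [253 270] x 0.0019 y -0.0037 0.0033 z -0.0074
283 [254 270] x -0.0036 y -0.0033 0.0033 z -0.0074
295 [254 270] x -0.0094 y -0.0033 0.0034 z -0.0073
307 [254 271] x -0.0152 y -0.0034 0.0036 z -0.0074
319 [253 270] x -0.0211 y -0.0039 0.0034 z -0.0074
slot xy [ 0.6603927 -0.1326019]
```

```bash
python3 - <<'E'
from h import *
from cell import r
o=r.get_obs();print(shift(o,[.6614,-.1324,.212],down(13.8)))
E
```

```text
([0.0086, -0.0473, 0.1247], [-0.003, 0.001, -0.001])
```

```bash
python3 -m crank '{"xyz":[[0.004,-0.024,0],[0.0086,-0.0473,0.02],[0.0086,-0.0473,0.07],[0.0086,-0.0473,0.11],[0.0086,-0.0473,0.1247]],"rot":[[0,0,0],[-0.002,0.001,0],[-0.003,0.001,-0.001],[-0.003,0.001,-0.001],[-0.003,0.001,-0.001]],"jaw":[255,255,255,255,255]}'
python3 -m crank '{"xyz":[[0,0,0],[0,0,0]],"rot":[[0,0,0],[0,0,0]],"jaw":[255,255]}'
python3 - <<'E'
from h import *
from cell import r
o=r.get_obs();c=r.read_camera('wrist');T=toolT(o);np.savez('w7.npz',T=T,**c);cv2.imwrite('pics/w7.png',cv2.resize(c['image'][40:240,160:360,::-1],(600,600),interpolation=2))
P=pts(c,T@c['hand_eye']);Q=pts(c,c['hand_eye'])
m=(P[...,2]>.036)&(P[...,2]<.048)&(abs(Q[...,0])<.08)&(abs(Q[...,1])<.05)
for lo,hi in ((-.03,-.01),(-.01,.01),(.01,.03),(.03,.04)):
    k=m&(Q[...,0]>lo)&(Q[...,0]<hi);y=Q[...,1][k]
    if len(y)>10:print(lo,len(y),'neg side max',y[y<0].max() if (y<0).any() else None,'pos side min',y[y>0].min() if (y>0).any() else None)
k=m;hh,e=np.histogram(Q[...,1][k],np.arange(-.05,.05,.002));print([(round(b*1000),int(n)) for b,n in zip(e,hh)])
print(shift(o,[.6614,-.1324,.18],down(13.8)))
E
```

```text
t: 13.85
tool_pos: [0.6609, -0.1311, 0.2091]
ee_rot: [-179.9, 0.2, 13.8]
contact_force: [0.1, -1.0, -0.9]
grip_width: 0.082
grip_force: 59.3
t: 14.1
tool_pos: [0.6624, -0.1317, 0.2134]
ee_rot: [180.0, -0.1, 13.9]
contact_force: [0.5, 0.9, -0.7]
grip_width: 0.083
grip_force: 59.4
-0.03 730 neg side max -0.010869540566515117 pos side min 0.009778289596502916
-0.01 721 neg side max -0.011597434553827805 pos side min 0.010550227728714303
0.01 795 neg side max -0.011417529044112862 pos side min 0.010311898310655935
0.03 403 neg side max -0.011271220137508538 pos side min 0.010237466111130154
[(-50, 183), (-48, 183), (-46, 192), (-44, 4), (-42, 0), (-40, 0), (-38, 0), (-36, 1), (-34, 1), (-32, 1), (-30, 57), (-28, 71), (-26, 112), (-24, 170), (-22, 178), (-20, 179), (-18, 190), (-16, 189), (-14, 181), (-12, 107), (-10, 0), (-8, 0), (-6, 0), (-4, 0), (-2, 0), (0, 0), (2, 0), (4, 0), (6, 0), (8, 21), (10, 183), (12, 193), (14, 191), (16, 184), (18, 179), (20, 178), (22, 166), (24, 109), (26, 0), (28, 0), (30, 0), (32, 0), (34, 0), (36, 0), (38, 0), (40, 0), (42, 0), (44, 0), (46, 0)]
([-0.0012, 0.0004, 0.0334], [0.001, -0.002, 0.001])
```

View pics/w7.png

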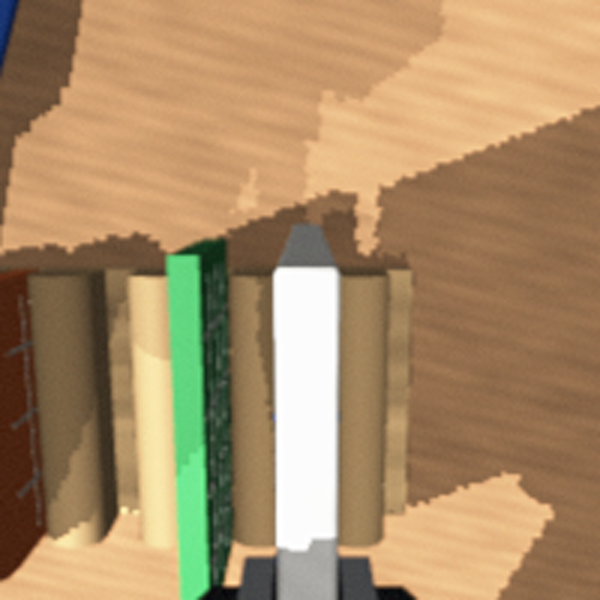

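The template, at column 305, is centred between the last two ribs at 255 and 362. I lower it into the slot.

```bash
python3 -m crank '{"xyz":[[0,0,0.01],[0,0,0.02],[0,0,0.028],[0,0,0.034],[0,0,0.038]],"rot":[[0,0,0],[0,0,0],[0,0,0],[0,0,0],[0,0,0]],"jaw":[255,255,255,255,255]}'
python3 -m crank '{"xyz":[[0,0,0.004],[0,0,0.008],[0,0,0.01],[0,0,0.01]],"rot":[[0,0,0],[0,0,0],[0,0,0],[0,0,0]],"jaw":[255,255,255,255]}'
```

```text
t: 14.78
tool_pos: [0.6619, -0.1315, 0.1726]
ee_rot: [-180.0, 0.1, 13.9]
contact_force: [-0.1, 0.1, -1.2]
grip_width: 0.085
grip_force: 59.5
t: 15.28
tool_pos: [0.6621, -0.1316, 0.1638]
ee_rot: [180.0, -0.0, 13.9]
contact_force: [-2.0, -0.6, 3.1]
grip_width: 0.079
grip_force: 60.3
```

```bash
python3 -m crank '{"xyz":[[0,0,0.0012],[0,0,0.0015]],"rot":[[0,0,0],[0,0,0]],"jaw":[255,255]}'
```

```text
t: 15.52
tool_pos: [0.6623, -0.1318, 0.1638]
ee_rot: [179.9, -0.1, 13.9]
contact_force: [-5.7, -0.1, 18.0]
grip_width: 0.084
grip_force: 62.3
```

It is on the floor of the slot (18 N). Relieve the force, open, and back off upward.

```bash
python3 -m crank '{"xyz":[[0,0,-0.0013],[0,0,-0.0013],[0,0,-0.0013],[0,0,-0.0013],[0,0,-0.0013]],"rot":[[0,0,0],[0,0,0],[0,0,0],[0,0,0],[0,0,0]],"jaw":[255,225,210,190,170]}' 20
python3 -m crank '{"xyz":[[0,0,0],[0,0,-0.01],[0,0,-0.03],[0,0,-0.08],[0,0,-0.14]],"rot":[[0,0,0],[0,0,0],[0,0,0],[0,0,0],[0,0,0]],"jaw":[160,160,160,160,160]}'
python3 -m crank '{"xyz":[[-0.03,0,-0.02],[-0.09,0,-0.02],[-0.15,0,-0.02],[-0.2,0,-0.02],[-0.2,0,-0.02]],"rot":[[0,0,0],[0,0,0],[0,0,0],[0,0,0],[0,0,0]],"jaw":[160,160,160,160,160]}'
python3 - <<'E'
from h import *
from cell import r
ims=[]
for n in ('side','top'):
    c=r.read_camera(n);np.savez(n+'9.npz',**c);ims.append(c['image'][:,:,::-1])
    P=pts(c);h=cv2.cvtColor(c['image'],cv2.COLOR_RGB2HSV).astype(int);x,y,z=np.moveaxis(P,-1,0)
    q=P[(x>.57)&(x<.75)&(y>-.19)&(y<-.07)&(z>.06)&(z<.2)&(h[...,1]<90)&(h[...,2]>90)]
    a=np.radians(13.8);s=q[:,0]*np.cos(a)+q[:,1]*np.sin(a);w=q[:,0]*np.sin(a)-q[:,1]*np.cos(a)
    print(n,len(q),'s',np.percentile(s,[1,50,99]).round(4),'w',np.percentile(w,[2,50,98]).round(4),'z',np.percentile(q[:,2],[2,99]).round(4))
cv2.imwrite('pics/fin.png',np.hstack([cv2.resize(ims[0][20:270,110:370],(400,385)),cv2.resize(ims[1][70:320,65:415],(400,286)).copy() if 0 else cv2.resize(ims[1][70:320,65:325],(400,385))]))
E
```

```text
t: 16.15
tool_pos: [0.6619, -0.1315, 0.1627]
ee_rot: [-180.0, 0.1, 13.9]
contact_force: [-0.3, -0.7, -0.5]
grip_width: 0.331
grip_force: 0.0
t: 16.77
tool_pos: [0.6616, -0.1315, 0.3053]
ee_rot: [-180.0, 0.1, 13.9]
contact_force: [0.3, -0.2, 0.7]
grip_width: 0.375
grip_force: 0.0
t: 17.4
tool_pos: [0.4657, -0.18, 0.3258]
ee_rot: [179.9, -0.1, 13.8]
contact_force: [0.5, 0.4, -0.2]
grip_width: 0.375
grip_force: 0.0
side 1236 s [0.5505 0.6058 0.6694] w [0.2829 0.2897 0.2917] z [0.0623 0.1734]
top 437 s [0.5535 0.612  0.6718] w [0.2824 0.2833 0.2903] z [0.0636 0.1733]
```

View pics/fin.png

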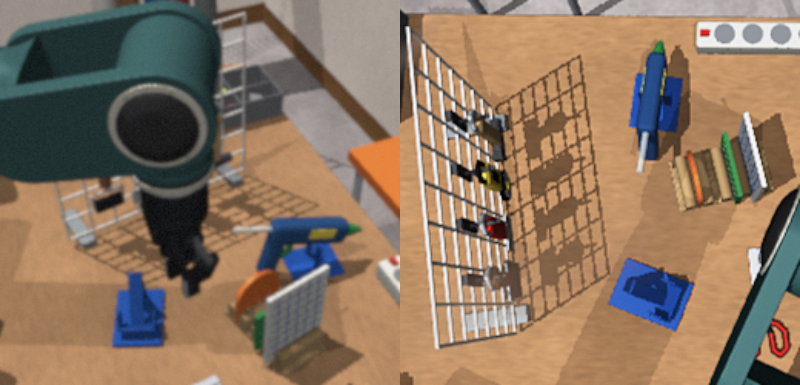

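The template stands upright in the end slot at (755,160), right down and centred to within about 2 mm. The cutter hangs on its hook at (490,178), and nothing else has moved. I hand the job in.

```bash
python3 -c "
from cell import r
print(r.finish_job())"
```

```text
the job is handed in; nothing more can be done
None
```

I hung the cutter by its eye on the empty hook and stood the white template upright, fully down and about centred, in the rack's free end slot. I then handed the job in at about 17.5 s; the last camera views showed nothing else disturbed, and no verdict came back.

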